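# Shut and bolt the controlled-drugs chest

### The arm

A 7-joint arm with a two-finger parallel gripper is mounted at the origin on a cart in front of the work surface, level with it; the furniture and walls round the work are solid. World frame = base frame: x ahead of the robot, y to its left, z up, the work surface at z = 0. Lengths are in m, angles in degrees, forces in N, time in s.
With the tool pointing down it reaches from about 0.425 to 0.875 m from the base axis. Payload 4.7 kg.
Tool frame: the origin (TCP) lies between the finger pads; the fingertips stand 8 mm ahead of it and the grasp point (between the pads) lies 11 mm behind it (env.tip_extent is the distance from the TCP to the fingertips, in m); z points along the fingers, y is the line along which they close (so a half turn about z gives the same grasp; the last joint's range is limited). The gripper opens to 87 mm and grips with 3 to 60 N. Pads are 19 mm wide; open, the fingers measure 117 mm over their backs; the gripper's body (75 mm by 190 mm) begins 51 mm behind the grasp point.
Start: joints at [-64.28, 18.392, -4.016, 83.108, 1.295, 78.541, -3.26], TCP at [0.274, 0.59, 0.231] pointing down, gripper open.
Joint ranges: [-163.93, 163.93], [-17.29, 119.83], [-79.2, 71.16], [3.27, 140.29], [-89.18, 269.18], [5.43, 117.66], [-154.24, 154.24]. Speed limits (degrees/s): [147.25, 147.25, 180, 180, 180, 180, 180].

### API

Orientations are given as [roll, pitch, yaw] about the fixed x, y, z axes, in that order (R = Rz(yaw) Ry(pitch) Rx(roll)).
In Python, from cell import sensors, vision, workorder, env gives the robot as it stands.
- The arm moves only by the tool drive_tool, never from a script. Its argument "moves" is a list of rows, each an object of numbers: "x", "y", "z": the shift along the tool's x, y, z in mm; "rx", "ry", "rz": the turn, a rotation vector about the tool's x, y, z in rad; "fingers": the closure, from -1 (fully open) to 1 (shut). In form: [{"x": .., "y": .., "z": .., "rx": .., "ry": .., "rz": .., "fingers": ..}, ...]. A call has 1 to 20 rows; each row is the pose to reach, as a shift and turn from the pose commanded when the call began, along the tool's axes at that moment; what a row does not reach only later rows make up. A row lasts 1/8 s, in which the tool goes at most 62.5 mm and 10.7 degrees, less where a joint would pass 70% of its speed; a pose out of reach is approached as far as the arm can. A call with a gripper value outside its range is refused whole. The fingers move at their own pace and stop on an object; "force" is the grip in N (left out, the last holds). Time passes only in rows, so rows that repeat a pose let the fingers close. It gives the time, the measured TCP pose, the force, the opening and the grip force at its end, in the units of the state.
- sensors.get_obs(): the state, without advancing time (a new reading comes with each control period).
- vision.read_camera(name): name is "scene" or "top"; returns a dict with "image" (480x640x3 uint8, red, green, blue), "fx", "fy", "cx", "cy" (pixels), "R" (3x3) and "t" (3): a world point X has camera coordinates R X + t. Camera axes: x right, y down, z forward; pixel columns grow to the right and rows downward; lengths in m; the calibration is good to about 2 mm. A picture is of the moment at which its call begins. There is no depth.
- workorder.sign_off(): hands the job in; it is judged then, once.
The state is a dict: "time_s": time; "qpos": joint angles; "joint_velocities": joint speeds; "effort": joint torques, N m; "tool_pos": TCP position; "tool_rot": TCP orientation; "force": force on the tool from outside, world axes, zero at the start; "wrist_torque": the same for the moment, N m; "grip_width": finger opening in m; "grasp_force": force on a finger pad.
Only numpy, scipy, OpenCV 4.12 (cv2) and the standard library are available. Lean on these libraries where they do the work, as an engineer would, in place of code of your own. Each camera call takes 0.05 s, during which the arm holds its last target. There are 200 camera calls.

### The job

Lock up the controlled-drugs chest: lower its lid gently onto the seal without slamming it, then press the lid down against the springy seal until the bolt on it is level with the keeper and slide it fully home, to the bottom of the keeper. Feel for the right height and for the bottom, without ramming the bolt's nose against the keeper; then turn the bolt's handle down flat so that it cannot slide back, leaving the things beside the chest where they stand.

Things in the scene. Friction and masses are not known exactly. Their poses are not given: they have to be found in the camera images.
- chest: Controlled-drugs chest: grey sheet-steel box with a hinged lid, 240 (x) x 200 (y) x 110 mm high, fixed to the worktop. Origin: centre of its underside. Its x points from the front wall (facing the robot, turned up to 0.28 rad) to the hinge side, y to its left, z up. A barrel bolt sits on the lid along x, at y = 0.
- keeper_mid (a point): Mouth of the keeper (steel block on the front wall, 26 mm wide, 20 mm deep towards the robot; tunnel 13 wide, 11.5 high, closed at its far end 16.5 mm in) at its middle setting. Slotted screw holes let the real tunnel's centre sit up to 6 mm above or below this point: not measured, to be felt. The block reaches 11 mm above, 30 below its tunnel; the bolt must be level to about 1 mm.
- hinge_line (a point): Point on the lid's hinge line, which runs along the chest's y; in the chest's frame at (118, 0, 113) mm.
- lid (a joint): Lid angle about the hinge line, rad: 0 = hard down, grows as the front lifts. Starts open at 0.45 to 0.85, stays where left (1 to 2 N at the front edge moves it). The lid is a plate reaching 240 mm from the hinge line. A rubber bulb seal meets it at 0.07 and pushes back: at the knob about 7 N at 0.045, 13 N at 0.02, 18 N at 0; let go, it rises to about 0.065.
- lid_press (a point): Clear spot on the lid's top face near its front edge, 222 mm from the hinge line 3 mm above it when shut, and 60 mm to the left (+y) of the bolt; good for pushing the lid down.
- bolt (a joint): Travel of the bolt in its guides on the lid, m: 0 = drawn back, 0.035 to 0.036 = fully home, the tip at the bottom of the keeper. It moves towards the chest's front (-x). Starts at 0 to 0.008, slides with about 2 N of friction, stays where left. The tip meets the keeper at about 0.019 and goes 16.5 mm deep into it.
- bolt_nose: Front end of the bolt: steel rod 10 mm in diameter, with a square-cut tip, hardly bevelled. Its axis lies 12 mm above the lid's top face: 128 mm above the worktop at lid angle 0, and 2.4 mm higher for each 0.01 rad of lid angle. Origin: centre of the tip's end face; its x points back along the rod. The handle stands 62 mm behind it.
- handle (a joint): Angle of the bolt's handle about the rod, rad: 0 = upright, 1.45 = turned down to the chest's right (-y), where it lies flat. Starts at 0 to 0.2, turns easily (about 1 N at the knob), stays where left. A rail beside the rod stops it at about 0.8 unless the bolt is within 1.5 mm of home; once down, the rail's end keeps the bolt from sliding back.
- knob (a point): Centre of the handle's steel knob, an upright cylinder 18 mm in diameter and 28 mm long, 28 mm from the rod's axis, so 40 mm above the lid's top face when the handle is upright. The guides and rail beside it rise at most 21 mm above the lid, the keeper at most 35 mm.
- pot: White cream pot, 62 mm in diameter, 66 mm high, standing to the right of the chest. Leave alone. Origin: centre of its underside.
- cylinder_weight: Brass weight with a knob, 35 mm in diameter, 50 mm high, standing to the right of the chest. Leave alone. Origin: centre of its underside.
- roll: White label roll, 62 mm in diameter, 34 mm high, lying to the left of the chest. Leave alone. Origin: centre of its underside.

How it is judged:
By the outcome, as a careful person would: the job done as asked, in the order asked, and still so for the second after the job is handed in, with the robot touching nothing.
It also fails if it takes over 72 s, if anything falls off the work surface, if the arm or the gripper's body presses on something with over 40 N, if the wrist force passes 120 N, or if a joint passes its speed limit or range.

## Working session

There is one attempt and no reset: what is moved stays moved. The work goes in short steps, Python scripts to look and compute and a tool call to move; the robot and the scene stay as the last step left them, time stands still between calls to the robot, and variables do not carry over. Pictures are saved under pics/ and viewed, at most 10 in all, crops included, and the job is handed in when it is done.

Besides the shell and the picture viewer there is one more tool, called after "Emit:" by a JSON object that holds its "api" and its "payload". drive_tool: Moves the arm, as the interface text tells. Its arguments: {"type":"object","properties":{"moves":{"type":"array"},"force":{"type":"number"}},"required":["moves"]}

```bash
ls; mkdir -p pics
python3 - <<'E'
from cell import sensors, vision, env
import cv2
for n in("scene","top"):
    c=vision.read_camera(n); cv2.imwrite(f"pics/{n}0.png",c["image"][:,:,::-1])
    print(n,c["fx"],c["fy"],c["cx"],c["cy"],c["R"],c["t"])
o=sensors.get_obs();print(o)
E
```

```text
pics
scene 495.0732866167913 495.0732866167913 319.16103384378755 235.53181274811033 [[ 0.90888804 -0.41703598 -0.00187537]
 [-0.21528374 -0.46532844 -0.8585583 ]
 [ 0.35717704  0.78073711 -0.51271252]] [-0.50544335  0.20397153  0.67823208]
top 463.1492093462934 463.1492093462934 327.5720820647801 241.40214252885193 [[-4.82979241e-02 -9.98832498e-01  9.75412125e-04]
 [-9.74313640e-01  4.68972366e-02 -2.20257984e-01]
 [ 2.19955088e-01 -1.15883607e-02 -9.75441166e-01]] [0.03306534 0.58933853 0.89650985]
{'time_s': 0.1, 'qpos': array([-64.28018205,  18.43291186,  -4.01547186,  83.16786969,
         1.29457683,  78.54167712,  -3.25892197]), 'joint_velocities': array([ 0.00563636, -0.01154657,  0.00579964, -0.1595106 ,  0.07491301,
        0.00963748, -0.04895163]), 'effort': array([-2.12145437e-04, -4.92572415e+01, -4.05681375e-01, -3.13398814e+01,
       -6.41602417e-02,  3.95328866e-02,  9.06138575e-05]), 'tool_pos': array([0.27363423, 0.58906088, 0.22959279]), 'tool_rot': array([-1.79902750e+02,  5.13587514e-03,  1.55090717e+02]), 'force': array([ 0.04379163,  0.13803046, -0.53796414]), 'wrist_torque': array([0.01206265, 0.02663204, 0.02802176]), 'grasp_force': 0.0, 'grip_width': 0.08693966390781675}
```

View pics/scene0.png

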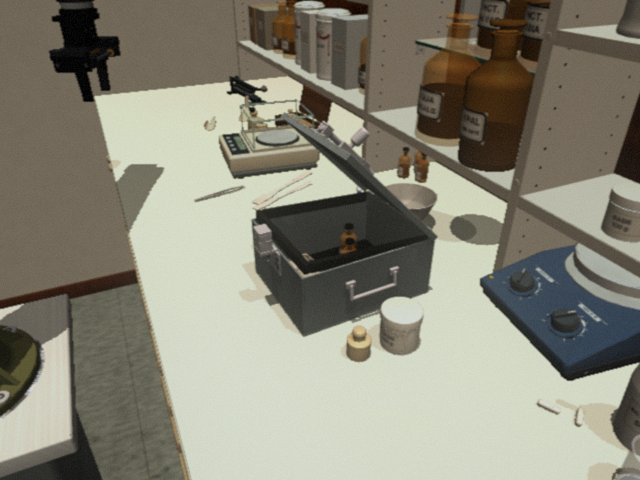

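View pics/top0.png

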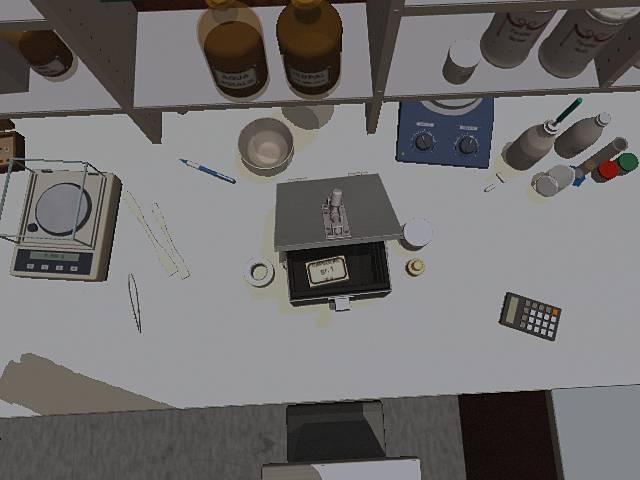

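The scene view shows the chest at about (255-435, 110-335) with its lid open, keeper at (264,240). The top view shows the keeper at (341,303), front rim corners near (288,302) and (391,295), the roll at (259,271), pot at (417,233) and weight at (415,267). I'll zoom in for exact corners.

Run:
```python
import cv2,numpy as np
s=cv2.imread("pics/scene0.png")[100:330,245:445]; t=cv2.imread("pics/top0.png")[165:320,265:415]
def z(i,k): return cv2.convertScaleAbs(cv2.resize(i,None,fx=k,fy=k,interpolation=cv2.INTER_CUBIC),alpha=1.6,beta=15)
a=z(t,5)[:600,:]; a=cv2.resize(z(t,5),None,fx=.77,fy=.77) # 3.85x
def grid(i,x0,y0,k):
    for u in range((x0//20+1)*20,x0+int(i.shape[1]/k),20):
        p=int((u-x0)*k); cv2.line(i,(p,0),(p,6),(0,0,255)); cv2.putText(i,str(u),(p,16),0,.35,(0,0,255))
    for v in range((y0//20+1)*20,y0+int(i.shape[0]/k),20):
        p=int((v-y0)*k); cv2.line(i,(0,p),(6,p),(0,0,255)); cv2.putText(i,str(v),(8,p+4),0,.35,(0,0,255))
    return i
b=z(t,5)[:,:]; b=cv2.resize(b,(750,775))[0:0] if 0 else None
T=grid(cv2.resize(z(t,5),(577,596)),265,165,577/150)
S=grid(z(s,2.6)[:598],245,100,2.6)
cv2.imwrite("pics/t1.png",T);cv2.imwrite("pics/s1.png",S)
```

```text
(no output)
```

View pics/t1.png

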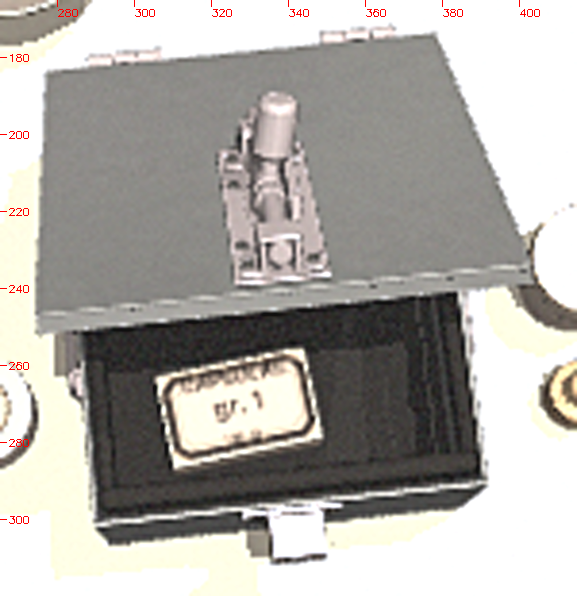

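View pics/s1.png

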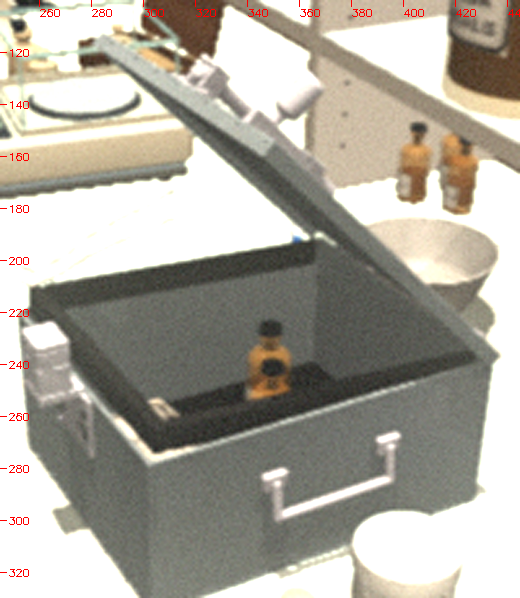

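```bash
cat > h.py <<'E'
import numpy as np, json
from scipy.optimize import least_squares
from cell import sensors, vision, env
def cam(n):
    c=vision.read_camera(n); return c
def proj(c,X):
    p=np.atleast_2d(X)@np.array(c["R"]).T+c["t"]; return np.c_[c["fx"]*p[:,0]/p[:,2]+c["cx"],c["fy"]*p[:,1]/p[:,2]+c["cy"]]
def ch(P,X):  # chest frame mm -> world m
    c,s=np.cos(P[2]),np.sin(P[2]); X=np.atleast_2d(X)/1000.
    return np.c_[P[0]+c*X[:,0]-s*X[:,1],P[1]+s*X[:,0]+c*X[:,1],X[:,2]]
def lid(th,s,y,h): # s from hinge, h above hinge plane
    return [118-s*np.cos(th)+h*np.sin(th),y,113+s*np.sin(th)+h*np.cos(th)]
E
python3 - <<'E'
from h import *
C={n:cam(n) for n in("scene","top")}
k=3.847
T=lambda u,v:(265+u/k,165+v/k); S=lambda u,v:(245+u/2.6,100+v/2.6)
def res(p):
    P=p[:3];th,w,zk=p[3:6]
    fr=[[-120,100,110],[-120,-100,110]]
    L=[lid(th,240,w,3),lid(th,240,-w,3)]
    B=[lid(th,0,w,3),lid(th,0,-w,3)]
    K=[[-140,13,zk],[-140,-13,zk],[-120,13,zk],[-120,-13,zk]]
    ob=[("top",fr,[T(93,523),T(486,487)]),("top",L,[T(37,318),T(527,268)]),("top",B,[T(45,73),T(436,35)]),("top",K[:2],[T(272,557),T(326,557)]),
        ("scene",fr[1:],[S(150,463)]),("scene",L,[S(97,40),S(268,148)]),("scene",K,[S(22,330),S(43,355),S(50,322),S(70,346)])]
    return np.concatenate([(proj(C[c],ch(P,X))-np.array(o)).ravel() for c,X,o in ob])
f=least_squares(res,[.6,0,-.05,.6,102,150],x_scale=[.1,.1,.1,.1,10,10],loss="soft_l1")
print(f.x.round(4)); print(res(f.x).reshape(-1,2).round(1))
P=f.x[:3]; json.dump(list(f.x),open("fit.json","w"))
th=f.x[3]
print("lidfront mid",ch(P,lid(th,235,40,3)),"knob",ch(P,lid(th,240-62,0,43)))
E
```

```text
[ 5.878000e-01 -7.900000e-03  5.690000e-02  7.893000e-01  1.028535e+02
  1.409178e+02]
[[-0.2  2.2]
 [ 0.8  0.7]
 [-0.2  0.9]
 [ 1.   0.7]
 [ 0.4  0.6]
 [-0.4  0.4]
 [-0.3 -2.3]
 [-0.4 -3.8]
 [-2.8  0.4]
 [-0.4 -3.7]
 [-0.6 -3.4]
 [ 2.2  0.9]
 [ 0.5 -1.1]
 [ 3.4  0.9]
 [ 2.4 -0.8]]
lidfront mid [[0.54018726 0.02941647 0.28193456]] knob [[ 0.61089183 -0.0066226   0.26964439]]
```

Run:
```python
from h import *
C={n:cam(n) for n in("scene","top")}
k=3.847
T=lambda u,v:(265+u/k,165+v/k); S=lambda u,v:(245+u/2.6,100+v/2.6)
def res(p,full=True):
    P=p[:3];th,w,zk,ou,ov=p[3:8]
    fr=[[-120,100,110],[-120,-100,110]]
    L=[lid(th,240,w,3),lid(th,240,-w,3)]
    B=[lid(th,0,w,3),lid(th,0,-w,3)]
    K=[[-140,13,zk],[-140,-13,zk],[-120,13,zk],[-120,-13,zk]]
    R=[[-120,-100,110],[118,-100,110]]
    ob=[("top",fr,[T(93,523),T(486,487)]),("top",L,[T(37,318),T(527,268)]),("top",B,[T(45,73),T(436,35)]),
        ("scene",fr[1:],[S(150,463)]),("scene",L,[S(97,40),S(268,148)]),("scene",K,[S(22,330),S(43,355),S(50,322),S(70,346)])]
    r=[(proj(C[c],ch(P,X))-np.array(o)+(np.array([ou,ov]) if c=="scene" else 0)).ravel() for c,X,o in ob]
    return np.concatenate(r+[np.array([ou,ov])])
f=least_squares(res,[.6,0,-.05,.6,102,150,0,0],x_scale=[.1,.1,.1,.1,10,10,1,1],loss="soft_l1")
print(f.x.round(4)); print(res(f.x).reshape(-1,2).round(1))
P=f.x[:3]; json.dump(list(f.x),open("fit.json","w"))
th=f.x[3]
print("lidfront",ch(P,lid(th,240,60,3)),"knob",ch(P,lid(th,240-62,0,43)), "press shut",ch(P,lid(0.05,222,60,3)))
```

```text
[ 5.895000e-01 -7.700000e-03  5.480000e-02  7.852000e-01  1.028781e+02
  1.437283e+02 -1.030200e+00  1.900000e+00]
[[-0.5  1.2]
 [ 0.5 -0.1]
 [-0.4  0.3]
 [ 0.7  0.3]
 [ 0.4 -0.3]
 [-0.5 -0.3]
 [-3.   1.9]
 [-0.8 -1.6]
 [-1.2 -1.1]
 [ 2.   0.8]
 [ 0.3 -1.2]
 [ 3.2  0.9]
 [ 2.2 -0.9]
 [-1.   1.9]]
lidfront [[0.53667675 0.0494831  0.28479118]] knob [[ 0.61198432 -0.00647447  0.26925023]] press shut [[0.48280616 0.0465268  0.12709163]]
```

```bash
cat >> h.py <<'E'
from scipy.spatial.transform import Rotation as Ro
F=json.load(open("fit.json")); P=F[:3]
def rel(pt,yaw=None):
    o=sensors.get_obs(); R=Ro.from_euler("xyz",o["tool_rot"],degrees=True)
    d=R.inv().apply((np.array(pt)-o["tool_pos"])*1000)
    if yaw is None: return d.round(1)
    return d.round(1),(R.inv()*Ro.from_euler("xyz",[180,0,yaw],degrees=True)).as_rotvec().round(3)
TIP=.008
def push(th,y=60): # closed-finger TCP target, front corner on lid at s=222
    p=ch(P,np.array(lid(th,222,y,3))+[9.5,0,0])[0]; p[2]+=TIP; return p
E
python3 - <<'E'
from h import *
yw=180+np.degrees(P[2])
a=push(.785); b=a+[0,0,.045]
print(env.tip_extent,a,yw,rel(b,yw),rel([.3,.4,.36],yw))
E
```

```text
0.008 [0.55884464 0.05069962 0.28003736] 183.14111700536057 (array([-485.5, -368.5,  -94.6]), array([-0.001, -0.   , -0.49 ])) (array([-103.6, -160.8, -129.7]), array([-0.001, -0.   , -0.49 ]))
```

Emit:
{"api": "drive_tool", "payload": {"moves": [{"x": -40, "y": -30, "z": -30, "rz": -0.05, "fingers": 1}, {"x": -85, "y": -65, "z": -60, "rz": -0.1, "fingers": 1}, {"x": -130, "y": -98, "z": -95, "rz": -0.15, "fingers": 1}, {"x": -175, "y": -132, "z": -95, "rz": -0.2, "fingers": 1}, {"x": -220, "y": -166, "z": -95, "rz": -0.25, "fingers": 1}, {"x": -265, "y": -200, "z": -95, "rz": -0.3, "fingers": 1}, {"x": -310, "y": -235, "z": -95, "rz": -0.35, "fingers": 1}, {"x": -355, "y": -270, "z": -95, "rz": -0.4, "fingers": 1}, {"x": -400, "y": -305, "z": -95, "rz": -0.45, "fingers": 1}, {"x": -445, "y": -338, "z": -95, "rz": -0.49, "fingers": 1}, {"x": -485, "y": -368, "z": -95, "rz": -0.49, "fingers": 1}, {"x": -485, "y": -368, "z": -95, "rz": -0.49, "fingers": 1}, {"x": -485, "y": -368, "z": -95, "rz": -0.49, "fingers": 1}]}}

```text
invalid input at $.moves[0]: expected keys x, y, z, rx, ry, rz, fingers
```

Run:
```python
from h import *
o=sensors.get_obs(); print(o["time_s"],o["tool_pos"],o["tool_rot"],o["force"],o["qpos"])
for t in [.785,.7,.6,.5,.4,.3,.2,.12,.08,.06]: print(t,rel(push(t)))
```

```text
0.3 [0.27373344 0.58935637 0.23018689] [-1.79964100e+02  2.44959924e-03  1.55091891e+02] [-0.17300448  0.56016631  0.07264374] [-64.27958319  18.40907468  -4.01840391  83.13096798   1.29444534
  78.54100928  -3.25908386]
0.785 [-485.5 -368.5  -49.6]
0.7 [-474.  -374.6  -35.9]
0.6 [-462.  -381.   -18.4]
0.5 [-4.515e+02 -3.866e+02  4.000e-01]
0.4 [-442.7 -391.2   20.2]
0.3 [-435.8 -394.9   41. ]
0.2 [-430.7 -397.6   62.4]
0.12 [-428.  -399.    79.9]
0.08 [-427.1 -399.5   88.7]
0.06 [-426.8 -399.7   93.1]
```

Emit:
{"api": "drive_tool", "payload": {"moves": [{"x": -40, "y": -30, "z": -30, "rx": 0, "ry": 0, "rz": -0.05, "fingers": 1}, {"x": -85, "y": -65, "z": -60, "rx": 0, "ry": 0, "rz": -0.1, "fingers": 1}, {"x": -130, "y": -98, "z": -95, "rx": 0, "ry": 0, "rz": -0.15, "fingers": 1}, {"x": -175, "y": -132, "z": -95, "rx": 0, "ry": 0, "rz": -0.2, "fingers": 1}, {"x": -220, "y": -166, "z": -95, "rx": 0, "ry": 0, "rz": -0.25, "fingers": 1}, {"x": -265, "y": -200, "z": -95, "rx": 0, "ry": 0, "rz": -0.3, "fingers": 1}, {"x": -310, "y": -235, "z": -95, "rx": 0, "ry": 0, "rz": -0.35, "fingers": 1}, {"x": -355, "y": -270, "z": -95, "rx": 0, "ry": 0, "rz": -0.4, "fingers": 1}, {"x": -400, "y": -305, "z": -95, "rx": 0, "ry": 0, "rz": -0.45, "fingers": 1}, {"x": -445, "y": -338, "z": -95, "rx": 0, "ry": 0, "rz": -0.49, "fingers": 1}, {"x": -485, "y": -368, "z": -95, "rx": 0, "ry": 0, "rz": -0.49, "fingers": 1}, {"x": -485, "y": -368, "z": -95, "rx": 0, "ry": 0, "rz": -0.49, "fingers": 1}, {"x": -485, "y": -368, "z": -95, "rx": 0, "ry": 0, "rz": -0.49, "fingers": 1}]}}

```text
time_s: 1.92
tool_pos: [0.5585, 0.0523, 0.3254]
tool_rot: [180.0, -0.0, -176.8]
force: [-0.0, 0.2, 0.1]
grip_width: 0.0006
grasp_force: 0.0
```

Run:
```python
from h import *
o=sensors.get_obs(); print(o["time_s"],o["tool_pos"],o["tool_rot"],o["force"],o["qpos"])
for t in [.785,.7,.6,.5,.4,.3,.2,.12,.08,.06]: print(t,rel(push(t)))
```

```text
1.925 [0.55845024 0.05225274 0.32539961] [ 1.79950378e+02 -2.50927625e-02 -1.76815552e+02] [-0.0088332   0.23075532  0.08944139] [-28.10170339   5.67005578  21.93455753  88.01523835  -2.16945396
  86.7474961   87.04407184]
0.785 [-0.3 -1.6 45.4]
0.7 [12.6 -1.6 59.1]
0.6 [26.3 -1.6 76.6]
0.5 [38.1 -1.6 95.3]
0.4 [ 48.   -1.6 115.2]
0.3 [ 55.9  -1.6 136. ]
0.2 [ 61.7  -1.7 157.4]
0.12 [ 64.7  -1.7 174.9]
0.08 [ 65.7  -1.7 183.7]
0.06 [ 66.1  -1.7 188.1]
```

Emit:
{"api": "drive_tool", "payload": {"moves": [{"x": 0, "y": -1.5, "z": 20, "rx": 0, "ry": 0, "rz": 0, "fingers": 1}, {"x": 0, "y": -1.5, "z": 36, "rx": 0, "ry": 0, "rz": 0, "fingers": 1}, {"x": 0, "y": -1.5, "z": 42, "rx": 0, "ry": 0, "rz": 0, "fingers": 1}, {"x": 3, "y": -1.5, "z": 48, "rx": 0, "ry": 0, "rz": 0, "fingers": 1}, {"x": 8, "y": -1.5, "z": 54, "rx": 0, "ry": 0, "rz": 0, "fingers": 1}, {"x": 13, "y": -1.5, "z": 60, "rx": 0, "ry": 0, "rz": 0, "fingers": 1}, {"x": 18, "y": -1.5, "z": 66, "rx": 0, "ry": 0, "rz": 0, "fingers": 1}, {"x": 23, "y": -1.5, "z": 72, "rx": 0, "ry": 0, "rz": 0, "fingers": 1}, {"x": 27, "y": -1.5, "z": 78, "rx": 0, "ry": 0, "rz": 0, "fingers": 1}, {"x": 31, "y": -1.5, "z": 84, "rx": 0, "ry": 0, "rz": 0, "fingers": 1}, {"x": 35, "y": -1.5, "z": 90, "rx": 0, "ry": 0, "rz": 0, "fingers": 1}, {"x": 39, "y": -1.5, "z": 96, "rx": 0, "ry": 0, "rz": 0, "fingers": 1}, {"x": 42, "y": -1.5, "z": 102, "rx": 0, "ry": 0, "rz": 0, "fingers": 1}, {"x": 45, "y": -1.5, "z": 108, "rx": 0, "ry": 0, "rz": 0, "fingers": 1}, {"x": 48, "y": -1.5, "z": 114, "rx": 0, "ry": 0, "rz": 0, "fingers": 1}, {"x": 50, "y": -1.5, "z": 120, "rx": 0, "ry": 0, "rz": 0, "fingers": 1}, {"x": 53, "y": -1.5, "z": 126, "rx": 0, "ry": 0, "rz": 0, "fingers": 1}, {"x": 55, "y": -1.5, "z": 132, "rx": 0, "ry": 0, "rz": 0, "fingers": 1}, {"x": 56, "y": -1.5, "z": 136, "rx": 0, "ry": 0, "rz": 0, "fingers": 1}]}}

```text
time_s: 4.3
tool_pos: [0.5025, 0.0469, 0.1891]
tool_rot: [180.0, -0.0, -176.8]
force: [-0.7, -0.1, 2.3]
grip_width: 0.0003
grasp_force: 0.4
```

Run:
```python
from h import *
o=sensors.get_obs(); print(o["time_s"],o["tool_pos"],o["force"])
for t in [.3,.2,.12,.08,.06,.05]: print(t,rel(push(t)))
c=cam("scene")["image"]; import cv2
cv2.imwrite("pics/s2.png",cv2.resize(c[60:340,220:460,::-1],None,fx=2,fy=2))
```

```text
4.3 [0.50254387 0.04686068 0.18911948] [-0.69743471 -0.0835987   2.25760717]
0.3 [-0.1  0.7 -0.4]
0.2 [ 5.6  0.8 21.1]
0.12 [ 8.7  0.8 38.6]
0.08 [ 9.7  0.8 47.4]
0.06 [10.1  0.8 51.8]
0.05 [10.2  0.8 54. ]
```

View pics/s2.png

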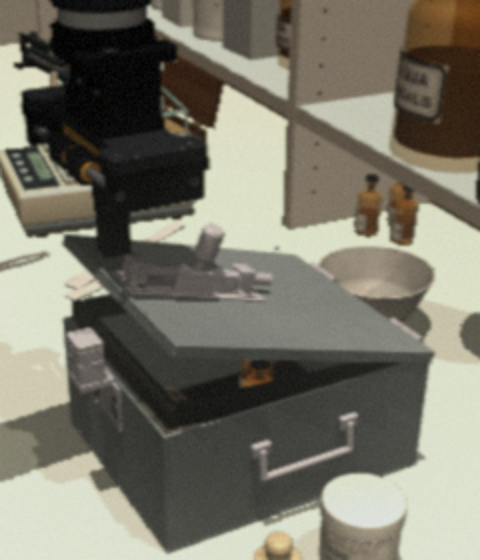

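The picture shows the closed fingers on the lid at about (115,250), left of the bolt, with the lid at about 0.3 rad; the knob is upright-ish at (210,245). I'm continuing down slowly to the seal.

Emit:
{"api": "drive_tool", "payload": {"moves": [{"x": 2, "y": 1, "z": 5, "rx": 0, "ry": 0, "rz": 0, "fingers": 1}, {"x": 3, "y": 1, "z": 10, "rx": 0, "ry": 0, "rz": 0, "fingers": 1}, {"x": 4, "y": 1, "z": 15, "rx": 0, "ry": 0, "rz": 0, "fingers": 1}, {"x": 5.5, "y": 1, "z": 20, "rx": 0, "ry": 0, "rz": 0, "fingers": 1}, {"x": 6.5, "y": 1, "z": 25, "rx": 0, "ry": 0, "rz": 0, "fingers": 1}, {"x": 7.5, "y": 1, "z": 30, "rx": 0, "ry": 0, "rz": 0, "fingers": 1}, {"x": 8.5, "y": 1, "z": 35, "rx": 0, "ry": 0, "rz": 0, "fingers": 1}, {"x": 9, "y": 1, "z": 39, "rx": 0, "ry": 0, "rz": 0, "fingers": 1}, {"x": 9.5, "y": 1, "z": 42, "rx": 0, "ry": 0, "rz": 0, "fingers": 1}, {"x": 9.5, "y": 1, "z": 44, "rx": 0, "ry": 0, "rz": 0, "fingers": 1}, {"x": 10, "y": 1, "z": 46, "rx": 0, "ry": 0, "rz": 0, "fingers": 1}, {"x": 10, "y": 1, "z": 48, "rx": 0, "ry": 0, "rz": 0, "fingers": 1}, {"x": 10, "y": 1, "z": 49.5, "rx": 0, "ry": 0, "rz": 0, "fingers": 1}, {"x": 10, "y": 1, "z": 50.5, "rx": 0, "ry": 0, "rz": 0, "fingers": 1}, {"x": 10, "y": 1, "z": 51, "rx": 0, "ry": 0, "rz": 0, "fingers": 1}]}}

```text
time_s: 6.22
tool_pos: [0.4926, 0.0474, 0.1386]
tool_rot: [180.0, -0.0, -176.8]
force: [-0.8, 0.7, 1.6]
grip_width: 0.001
grasp_force: 1.0
```

Emit:
{"api": "drive_tool", "payload": {"moves": [{"x": 0, "y": 0, "z": 1, "rx": 0, "ry": 0, "rz": 0, "fingers": 1}, {"x": 0, "y": 0, "z": 2, "rx": 0, "ry": 0, "rz": 0, "fingers": 1}, {"x": 0, "y": 0, "z": 3, "rx": 0, "ry": 0, "rz": 0, "fingers": 1}, {"x": 0, "y": 0, "z": 3, "rx": 0, "ry": 0, "rz": 0, "fingers": 1}]}}

```text
time_s: 6.72
tool_pos: [0.4925, 0.0473, 0.1356]
tool_rot: [180.0, -0.0, -176.8]
force: [-3.3, -0.2, 4.9]
grip_width: 0.0006
grasp_force: 2.2
```

Emit:
{"api": "drive_tool", "payload": {"moves": [{"x": 0, "y": 0, "z": -2, "rx": 0, "ry": 0, "rz": 0, "fingers": 1}, {"x": 0, "y": 0, "z": -8, "rx": 0, "ry": 0, "rz": 0, "fingers": 1}, {"x": 0, "y": 20, "z": -40, "rx": 0, "ry": 0, "rz": 0, "fingers": 0}, {"x": 0, "y": 70, "z": -80, "rx": 0, "ry": 0, "rz": 0, "fingers": 0}, {"x": 0, "y": 120, "z": -90, "rx": 0, "ry": 0, "rz": 0, "fingers": 0}, {"x": 0, "y": 120, "z": -90, "rx": 0, "ry": 0, "rz": 0, "fingers": 0}]}}

```text
time_s: 7.48
tool_pos: [0.4861, 0.1725, 0.2269]
tool_rot: [179.9, 0.2, -176.4]
force: [-0.0, -0.7, -0.6]
grip_width: 0.0327
grasp_force: 0.0
```

Run:
```python
from h import *
import cv2
o=sensors.get_obs(); print(o["time_s"],o["tool_pos"],o["force"],o["grip_width"])
s=cam("scene"); t=cam("top"); 
for n,c in(("scene",s),("top",t)):
    k=ch(P,[lid(.065,178,0,43),lid(.065,178,0,57),lid(.065,178+62,0,15),lid(.065,240,100,3),lid(.065,240,-100,3)])
    print(n,proj(c,k).round(1))
cv2.imwrite("pics/sA.png",s["image"][:,:,::-1]);cv2.imwrite("pics/tA.png",t["image"][:,:,::-1])
S=cv2.resize(s["image"][155:280,240:340,::-1],(480,600),interpolation=cv2.INTER_CUBIC)
T=cv2.resize(t["image"][220:330,310:370,::-1],(320,587),interpolation=cv2.INTER_CUBIC)
im=np.zeros((600,800,3),np.uint8); im[:,:480]=S; im[:587,480:]=T; im=cv2.convertScaleAbs(im,alpha=1.4)
for i in range(0,100,10): cv2.line(im,(int(i*4.8),0),(int(i*4.8),5),(0,0,255)); cv2.putText(im,str(240+i),(int(i*4.8),14),0,.33,(0,0,255))
for i in range(10,125,10): cv2.putText(im,str(155+i)+"-",(0,int(i*4.8)+3),0,.33,(0,0,255))
for i in range(0,60,10): cv2.putText(im,str(310+i),(480+int(i*5.333),14),0,.33,(0,0,255)); cv2.line(im,(480+int(i*5.333),0),(480+int(i*5.333),5),(0,0,255))
for i in range(10,110,10): cv2.putText(im,str(220+i)+"-",(482,int(i*5.333)+3),0,.33,(0,0,255))
cv2.imwrite("pics/c2.png",im)
```

```text
7.475 [0.4860995  0.17253249 0.2268933 ] [-0.04997901 -0.69290161 -0.63967668] 0.03272119371909876
scene [[308.3 203.9]
 [308.7 195.7]
 [271.5 226.7]
 [248.3 207.1]
 [299.6 265.7]]
top [[337.5 259.3]
 [337.7 257.4]
 [341.  295.2]
 [287.8 301.8]
 [393.5 290.9]]
```

View pics/c2.png

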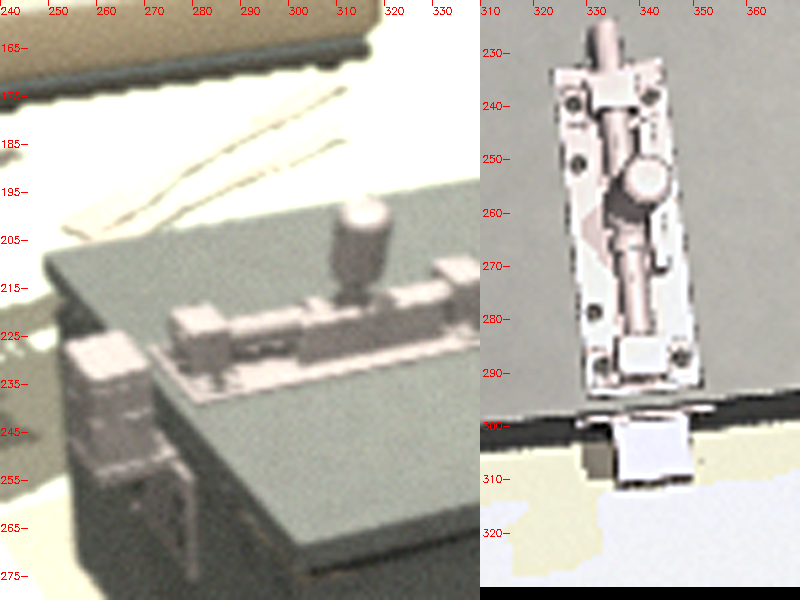

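Run:
```python
from h import *
s=cam("scene"); t=cam("top")
def ray(c,u,v):
    R=np.array(c["R"]); d=R.T@np.array([(u-c["cx"])/c["fx"],(v-c["cy"])/c["fy"],1]); return -R.T@np.array(c["t"]),d
def onz(c,u,v,z): o,d=ray(c,u,v); return o+d*(z-o[2])/d[2]
def inv(X): 
    c,s_=np.cos(P[2]),np.sin(P[2]); d=np.array(X[:2])-P[:2]; return np.array([c*d[0]+s_*d[1],-s_*d[0]+c*d[1],X[2]])*1000
for z in(.176,.180,.184):
    for n,c,u,v in(("top",t,341,253.5),("scene",s,315,199)):
        X=onz(c,u,v,z); print(z,n,X.round(4),inv(X).round(1))
o1,d1=ray(t,341,253.5);o2,d2=ray(s,315,199)
A=np.linalg.lstsq(np.c_[d1,-d2],o2-o1,rcond=None)[0];a=o1+d1*A[0];b=o2+d2*A[1];print("tri",a,b,inv((a+b)/2))
# keeper top in top view: corners wall side (335.5,298.5),(348.5,298) front (336,309.5),(349.5,309)
for u,v in((335.5,298.5),(348.5,298),(336,309.5),(349.5,309)): print("K",inv(onz(t,u,v,.1437)).round(1))
for u,v in((330,294.5),(351.5,292.5),(324,233),(344,231)): print("plate",inv(onz(t,u,v,.1437 if 0 else .131)).round(1))
```

```text
0.176 top [ 0.5416 -0.0174  0.176 ] [-48.4  -7.1 176. ]
0.176 scene [ 0.5424 -0.0152  0.176 ] [-47.5  -4.9 176. ]
0.18 top [ 0.5408 -0.0173  0.18  ] [-49.1  -6.9 180. ]
0.18 scene [ 0.5391 -0.0225  0.18  ] [-51.1 -12.  180. ]
0.184 top [ 0.54   -0.0171  0.184 ] [-49.9  -6.7 184. ]
0.184 scene [ 0.5359 -0.0298  0.184 ] [-54.8 -19.1 184. ]
tri [ 0.54138814 -0.01737011  0.17716884] [ 0.54140932 -0.01737712  0.17717329] [-48.56952125  -7.01500825 177.17106131]
K [-125.5   10.7  143.7]
K [-127.1  -13.4  143.7]
K [-145.7   12.   143.7]
K [-147.4  -12.9  143.7]
plate [-115.7   19.9  131. ]
plate [-116.2  -20.9  131. ]
plate [  4.1  19.  131. ]
plate [  4.1 -20.  131. ]
```

The zoomed view shows the lid resting on the seal and the keeper's top face at about (335-349, 298-309). The knob top is at (341,253.5) in the top view and (315,199) in the scene view, tilted slightly right. I'll grasp the knob across the chest's y axis.

Run:
```python
from h import *
yw=180+np.degrees(P[2])
for x,y,z in((-50,-1,210),(-50,-1,160)): 
    p=ch(P,[x,y,z])[0]; print(p,rel(p,yw))
```

```text
[ 0.53964081 -0.01144603  0.21      ] (array([ -43.7, -179.7,   15.3]), array([-0.001, -0.   , -0.001]))
[ 0.53964081 -0.01144603  0.16      ] (array([ -43.8, -179.7,   65.3]), array([-0.001, -0.   , -0.001]))
```

Emit:
{"api": "drive_tool", "payload": {"force": 45, "moves": [{"x": -10, "y": -40, "z": 0, "rx": 0, "ry": 0, "rz": 0, "fingers": -0.4}, {"x": -25, "y": -90, "z": 0, "rx": 0, "ry": 0, "rz": 0, "fingers": -0.4}, {"x": -38, "y": -140, "z": 5, "rx": 0, "ry": 0, "rz": 0, "fingers": -0.4}, {"x": -44, "y": -180, "z": 12, "rx": 0, "ry": 0, "rz": 0, "fingers": -0.4}, {"x": -44, "y": -180, "z": 15, "rx": 0, "ry": 0, "rz": 0, "fingers": -0.4}, {"x": -44, "y": -180, "z": 25, "rx": 0, "ry": 0, "rz": 0, "fingers": -0.4}, {"x": -44, "y": -180, "z": 40, "rx": 0, "ry": 0, "rz": 0, "fingers": -0.4}, {"x": -44, "y": -180, "z": 54, "rx": 0, "ry": 0, "rz": 0, "fingers": -0.4}, {"x": -44, "y": -180, "z": 62, "rx": 0, "ry": 0, "rz": 0, "fingers": -0.4}, {"x": -44, "y": -180, "z": 65.5, "rx": 0, "ry": 0, "rz": 0, "fingers": -0.4}, {"x": -44, "y": -180, "z": 65.5, "rx": 0, "ry": 0, "rz": 0, "fingers": -0.4}]}}

```text
time_s: 9.05
tool_pos: [0.5401, -0.0101, 0.16]
tool_rot: [-180.0, 0.0, -176.8]
force: [-0.3, 0.7, 0.1]
grip_width: 0.0607
grasp_force: 0.0
```

No contact on the way down; now I'll close the fingers.

Emit:
{"api": "drive_tool", "payload": {"force": 45, "moves": [{"x": 0, "y": 0, "z": 0, "rx": 0, "ry": 0, "rz": 0, "fingers": 1}, {"x": 0, "y": 0, "z": 0, "rx": 0, "ry": 0, "rz": 0, "fingers": 1}, {"x": 0, "y": 0, "z": 0, "rx": 0, "ry": 0, "rz": 0, "fingers": 1}, {"x": 0, "y": 0, "z": 0, "rx": 0, "ry": 0, "rz": 0, "fingers": 1}, {"x": 0, "y": 0, "z": 0, "rx": 0, "ry": 0, "rz": 0, "fingers": 1}, {"x": 0, "y": 0, "z": 0, "rx": 0, "ry": 0, "rz": 0, "fingers": 1}, {"x": 0, "y": 0, "z": 0, "rx": 0, "ry": 0, "rz": 0, "fingers": 1}]}}

```text
time_s: 9.93
tool_pos: [0.5403, -0.0108, 0.1603]
tool_rot: [-180.0, 0.0, -176.9]
force: [0.4, -2.7, 1.4]
grip_width: 0.0166
grasp_force: 45.0
```

Run:
```python
from h import *
import cv2
o=sensors.get_obs(); print(o["time_s"],o["tool_pos"],o["force"],o["grip_width"],o["wrist_torque"])
s=cam("scene")
cv2.imwrite("pics/s3.png",cv2.resize(s["image"][130:270,230:380,::-1],None,fx=4,fy=4))
```

```text
9.925 [ 0.54025819 -0.0107896   0.16026315] [ 0.37694408 -2.67498335  1.41466558] 0.01660292329707169 [-0.46070584 -0.04360933 -0.05476153]
```

View pics/s3.png

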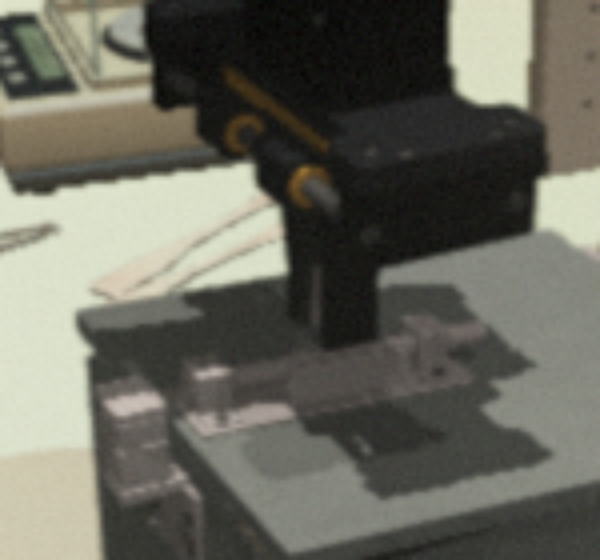

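The fingers have the knob between them, upright, with the bolt's front guide at about (205,380). Next I'll press down partway and bring the nose near the keeper, watching the force.

Emit:
{"api": "drive_tool", "payload": {"moves": [{"x": 0, "y": 0, "z": 1, "rx": 0, "ry": 0, "rz": 0, "fingers": 1}, {"x": 0.5, "y": 0, "z": 2, "rx": 0, "ry": 0, "rz": 0, "fingers": 1}, {"x": 1, "y": 0, "z": 3, "rx": 0, "ry": 0, "rz": 0, "fingers": 1}, {"x": 1.5, "y": 0, "z": 4, "rx": 0, "ry": 0, "rz": 0, "fingers": 1}, {"x": 2, "y": 0, "z": 5, "rx": 0, "ry": 0, "rz": 0, "fingers": 1}, {"x": 2, "y": 0, "z": 5, "rx": 0, "ry": 0, "rz": 0, "fingers": 1}]}}

```text
time_s: 10.72
tool_pos: [0.5394, -0.0108, 0.1568]
tool_rot: [-180.0, 0.2, -176.9]
force: [-1.1, -3.2, 8.7]
grip_width: 0.0169
grasp_force: 45.0
```

Emit:
{"api": "drive_tool", "payload": {"moves": [{"x": 1, "y": 0, "z": 0, "rx": 0, "ry": 0, "rz": 0, "fingers": 1}, {"x": 2, "y": 0, "z": 0, "rx": 0, "ry": 0, "rz": 0, "fingers": 1}, {"x": 3, "y": 0, "z": 0, "rx": 0, "ry": 0, "rz": 0, "fingers": 1}, {"x": 4, "y": 0, "z": 0, "rx": 0, "ry": 0, "rz": 0, "fingers": 1}, {"x": 5, "y": 0, "z": 0, "rx": 0, "ry": 0, "rz": 0, "fingers": 1}, {"x": 6, "y": 0, "z": 0, "rx": 0, "ry": 0, "rz": 0, "fingers": 1}, {"x": 6, "y": 0, "z": 0, "rx": 0, "ry": 0, "rz": 0, "fingers": 1}]}}

```text
time_s: 11.6
tool_pos: [0.5346, -0.0111, 0.157]
tool_rot: [-180.0, 0.4, -176.9]
force: [1.9, -3.4, 6.7]
grip_width: 0.0174
grasp_force: 45.0
```

Emit:
{"api": "drive_tool", "payload": {"moves": [{"x": 0.5, "y": 0, "z": 0.5, "rx": 0, "ry": 0, "rz": 0, "fingers": 1}, {"x": 1, "y": 0, "z": 1, "rx": 0, "ry": 0, "rz": 0, "fingers": 1}, {"x": 1.5, "y": 0, "z": 1.5, "rx": 0, "ry": 0, "rz": 0, "fingers": 1}, {"x": 2, "y": 0, "z": 1.5, "rx": 0, "ry": 0, "rz": 0, "fingers": 1}, {"x": 2.5, "y": 0, "z": 1.5, "rx": 0, "ry": 0, "rz": 0, "fingers": 1}, {"x": 3, "y": 0, "z": 1.5, "rx": 0, "ry": 0, "rz": 0, "fingers": 1}, {"x": 3.5, "y": 0, "z": 1.5, "rx": 0, "ry": 0, "rz": 0, "fingers": 1}, {"x": 4, "y": 0, "z": 1.5, "rx": 0, "ry": 0, "rz": 0, "fingers": 1}]}}

```text
time_s: 12.6
tool_pos: [0.5315, -0.0112, 0.1563]
tool_rot: [-180.0, 0.5, -176.9]
force: [2.9, -3.3, 10.2]
grip_width: 0.0171
grasp_force: 45.0
```

Emit:
{"api": "drive_tool", "payload": {"moves": [{"x": 0.5, "y": 0, "z": 0, "rx": 0, "ry": 0, "rz": 0, "fingers": 1}, {"x": 1, "y": 0, "z": 0, "rx": 0, "ry": 0, "rz": 0, "fingers": 1}, {"x": 1.5, "y": 0, "z": 0, "rx": 0, "ry": 0, "rz": 0, "fingers": 1}, {"x": 2, "y": 0, "z": 0, "rx": 0, "ry": 0, "rz": 0, "fingers": 1}, {"x": 2, "y": 0, "z": 0, "rx": 0, "ry": 0, "rz": 0, "fingers": 1}]}}

```text
time_s: 13.22
tool_pos: [0.5295, -0.0114, 0.1563]
tool_rot: [-180.0, 0.5, -176.9]
force: [2.7, -3.4, 8.9]
grip_width: 0.0169
grasp_force: 45.0
```

Emit:
{"api": "drive_tool", "payload": {"moves": [{"x": 0.5, "y": 0, "z": 0, "rx": 0, "ry": 0, "rz": 0, "fingers": 1}, {"x": 1, "y": 0, "z": 0, "rx": 0, "ry": 0, "rz": 0, "fingers": 1}, {"x": 1, "y": 0, "z": 0, "rx": 0, "ry": 0, "rz": 0, "fingers": 1}]}}

```text
time_s: 13.6
tool_pos: [0.5285, -0.0114, 0.1563]
tool_rot: [-180.0, 0.5, -176.9]
force: [3.0, -2.4, 9.6]
grip_width: 0.0172
grasp_force: 45.0
```

Emit:
{"api": "drive_tool", "payload": {"moves": [{"x": 0.5, "y": 0, "z": 0, "rx": 0, "ry": 0, "rz": 0, "fingers": 1}, {"x": 1, "y": 0, "z": 0, "rx": 0, "ry": 0, "rz": 0, "fingers": 1}, {"x": 1, "y": 0, "z": 0, "rx": 0, "ry": 0, "rz": 0, "fingers": 1}]}}

```text
time_s: 13.98
tool_pos: [0.5275, -0.0115, 0.1563]
tool_rot: [-180.0, 0.5, -176.9]
force: [1.5, -3.2, 9.4]
grip_width: 0.0168
grasp_force: 45.0
```

Emit:
{"api": "drive_tool", "payload": {"moves": [{"x": 0.4, "y": 0, "z": 0, "rx": 0, "ry": 0, "rz": 0, "fingers": 1}, {"x": 0.8, "y": 0, "z": 0, "rx": 0, "ry": 0, "rz": 0, "fingers": 1}, {"x": 0.8, "y": 0, "z": 0, "rx": 0, "ry": 0, "rz": 0, "fingers": 1}]}}

```text
time_s: 14.35
tool_pos: [0.5267, -0.0115, 0.1563]
tool_rot: [-180.0, 0.5, -176.9]
force: [1.8, -3.1, 9.1]
grip_width: 0.0169
grasp_force: 45.0
```

Emit:
{"api": "drive_tool", "payload": {"moves": [{"x": 0.4, "y": 0, "z": 0, "rx": 0, "ry": 0, "rz": 0, "fingers": 1}, {"x": 0.8, "y": 0, "z": 0, "rx": 0, "ry": 0, "rz": 0, "fingers": 1}, {"x": 0.8, "y": 0, "z": 0, "rx": 0, "ry": 0, "rz": 0, "fingers": 1}]}}

```text
time_s: 14.72
tool_pos: [0.5259, -0.0116, 0.1563]
tool_rot: [-180.0, 0.5, -176.9]
force: [2.3, -2.9, 8.8]
grip_width: 0.017
grasp_force: 45.0
```

Emit:
{"api": "drive_tool", "payload": {"moves": [{"x": 0.4, "y": 0, "z": 0, "rx": 0, "ry": 0, "rz": 0, "fingers": 1}, {"x": 0.8, "y": 0, "z": 0, "rx": 0, "ry": 0, "rz": 0, "fingers": 1}, {"x": 0.8, "y": 0, "z": 0, "rx": 0, "ry": 0, "rz": 0, "fingers": 1}]}}

```text
time_s: 15.1
tool_pos: [0.5252, -0.0116, 0.1563]
tool_rot: [-180.0, 0.5, -176.9]
force: [3.3, -4.7, 9.6]
grip_width: 0.017
grasp_force: 45.0
```

Emit:
{"api": "drive_tool", "payload": {"moves": [{"x": 0.4, "y": 0, "z": 0, "rx": 0, "ry": 0, "rz": 0, "fingers": 1}, {"x": 0.4, "y": 0, "z": 0, "rx": 0, "ry": 0, "rz": 0, "fingers": 1}]}}

```text
time_s: 15.35
tool_pos: [0.525, -0.0116, 0.1564]
tool_rot: [-180.0, 0.5, -176.8]
force: [3.0, -3.2, 8.1]
grip_width: 0.0172
grasp_force: 45.0
```

Emit:
{"api": "drive_tool", "payload": {"moves": [{"x": 0.4, "y": 0, "z": 0, "rx": 0, "ry": 0, "rz": 0, "fingers": 1}, {"x": 0.4, "y": 0, "z": 0, "rx": 0, "ry": 0, "rz": 0, "fingers": 1}]}}

```text
time_s: 15.6
tool_pos: [0.5249, -0.0116, 0.1564]
tool_rot: [-180.0, 0.6, -176.8]
force: [4.8, -3.8, 8.1]
grip_width: 0.0164
grasp_force: 45.0
```

The nose is touching the keeper lightly (about 2-3 N over friction). I'll lower slowly, holding that light preload, and feel for the tunnel.

Emit:
{"api": "drive_tool", "payload": {"moves": [{"x": 0, "y": 0, "z": 0.3, "rx": 0, "ry": 0, "rz": 0, "fingers": 1}, {"x": 0, "y": 0, "z": 0.6, "rx": 0, "ry": 0, "rz": 0, "fingers": 1}, {"x": 0, "y": 0, "z": 0.9, "rx": 0, "ry": 0, "rz": 0, "fingers": 1}, {"x": 0, "y": 0, "z": 1.2, "rx": 0, "ry": 0, "rz": 0, "fingers": 1}]}}

```text
time_s: 16.1
tool_pos: [0.5247, -0.0116, 0.1555]
tool_rot: [-180.0, 0.5, -176.9]
force: [3.1, -3.5, 11.8]
grip_width: 0.0168
grasp_force: 45.0
```

Emit:
{"api": "drive_tool", "payload": {"moves": [{"x": 0, "y": 0, "z": 0.3, "rx": 0, "ry": 0, "rz": 0, "fingers": 1}, {"x": 0, "y": 0, "z": 0.6, "rx": 0, "ry": 0, "rz": 0, "fingers": 1}, {"x": 0, "y": 0, "z": 0.6, "rx": 0, "ry": 0, "rz": 0, "fingers": 1}]}}

```text
time_s: 16.48
tool_pos: [0.5246, -0.0116, 0.155]
tool_rot: [-180.0, 0.5, -176.9]
force: [2.3, -3.3, 12.4]
grip_width: 0.0172
grasp_force: 45.0
```

Emit:
{"api": "drive_tool", "payload": {"moves": [{"x": 0.4, "y": 0, "z": 0.1, "rx": 0, "ry": 0, "rz": 0, "fingers": 1}, {"x": 0.8, "y": 0, "z": 0.1, "rx": 0, "ry": 0, "rz": 0, "fingers": 1}, {"x": 0.8, "y": 0, "z": 0.1, "rx": 0, "ry": 0, "rz": 0, "fingers": 1}]}}

```text
time_s: 16.85
tool_pos: [0.524, -0.0116, 0.155]
tool_rot: [-180.0, 0.5, -176.9]
force: [2.0, -2.8, 11.0]
grip_width: 0.0169
grasp_force: 45.0
```

Emit:
{"api": "drive_tool", "payload": {"moves": [{"x": 0, "y": 0, "z": 0.3, "rx": 0, "ry": 0, "rz": 0, "fingers": 1}, {"x": 0, "y": 0, "z": 0.6, "rx": 0, "ry": 0, "rz": 0, "fingers": 1}, {"x": 0, "y": 0, "z": 0.6, "rx": 0, "ry": 0, "rz": 0, "fingers": 1}]}}

```text
time_s: 17.23
tool_pos: [0.5239, -0.0117, 0.1545]
tool_rot: [-180.0, 0.5, -176.9]
force: [1.3, -2.2, 12.0]
grip_width: 0.0168
grasp_force: 45.0
```

Emit:
{"api": "drive_tool", "payload": {"moves": [{"x": 0.4, "y": 0, "z": 0, "rx": 0, "ry": 0, "rz": 0, "fingers": 1}, {"x": 0.8, "y": 0, "z": 0, "rx": 0, "ry": 0, "rz": 0, "fingers": 1}, {"x": 0.8, "y": 0, "z": 0, "rx": 0, "ry": 0, "rz": 0, "fingers": 1}]}}

```text
time_s: 17.6
tool_pos: [0.5233, -0.0117, 0.1545]
tool_rot: [-180.0, 0.6, -176.9]
force: [3.2, -3.4, 11.9]
grip_width: 0.0169
grasp_force: 45.0
```

Emit:
{"api": "drive_tool", "payload": {"moves": [{"x": 0.4, "y": 0, "z": 0, "rx": 0, "ry": 0, "rz": 0, "fingers": 1}, {"x": 0.4, "y": 0, "z": 0, "rx": 0, "ry": 0, "rz": 0, "fingers": 1}]}}

```text
time_s: 17.85
tool_pos: [0.5229, -0.0117, 0.1545]
tool_rot: [-180.0, 0.6, -176.9]
force: [2.9, -2.4, 12.7]
grip_width: 0.0168
grasp_force: 45.0
```

Emit:
{"api": "drive_tool", "payload": {"moves": [{"x": 0.4, "y": 0, "z": 0, "rx": 0, "ry": 0, "rz": 0, "fingers": 1}, {"x": 0.8, "y": 0, "z": 0, "rx": 0, "ry": 0, "rz": 0, "fingers": 1}, {"x": 0.8, "y": 0, "z": 0, "rx": 0, "ry": 0, "rz": 0, "fingers": 1}]}}

```text
time_s: 18.23
tool_pos: [0.5222, -0.0118, 0.1545]
tool_rot: [-180.0, 0.6, -176.9]
force: [2.7, -3.4, 12.1]
grip_width: 0.017
grasp_force: 45.0
```

Emit:
{"api": "drive_tool", "payload": {"moves": [{"x": 0.4, "y": 0, "z": 0, "rx": 0, "ry": 0, "rz": 0, "fingers": 1}, {"x": 0.8, "y": 0, "z": 0, "rx": 0, "ry": 0, "rz": 0, "fingers": 1}, {"x": 0.8, "y": 0, "z": 0, "rx": 0, "ry": 0, "rz": 0, "fingers": 1}]}}

```text
time_s: 18.6
tool_pos: [0.5214, -0.0118, 0.1545]
tool_rot: [-180.0, 0.6, -176.9]
force: [2.0, -2.8, 12.2]
grip_width: 0.0168
grasp_force: 45.0
```

The bolt slides freely past the contact point, so it is in the tunnel. I'll slide on in small steps, easing up slightly for the lever change.

Emit:
{"api": "drive_tool", "payload": {"moves": [{"x": 0.5, "y": 0, "z": -0.2, "rx": 0, "ry": 0, "rz": 0, "fingers": 1}, {"x": 1, "y": 0, "z": -0.4, "rx": 0, "ry": 0, "rz": 0, "fingers": 1}, {"x": 1.5, "y": 0, "z": -0.4, "rx": 0, "ry": 0, "rz": 0, "fingers": 1}, {"x": 2, "y": 0, "z": -0.4, "rx": 0, "ry": 0, "rz": 0, "fingers": 1}, {"x": 2.5, "y": 0, "z": -0.4, "rx": 0, "ry": 0, "rz": 0, "fingers": 1}, {"x": 3, "y": 0, "z": -0.5, "rx": 0, "ry": 0, "rz": 0, "fingers": 1}, {"x": 3, "y": 0, "z": -0.5, "rx": 0, "ry": 0, "rz": 0, "fingers": 1}]}}

```text
time_s: 19.48
tool_pos: [0.518, -0.012, 0.1546]
tool_rot: [-180.0, 0.5, -176.9]
force: [2.2, -4.1, 11.5]
grip_width: 0.0168
grasp_force: 45.0
```

Emit:
{"api": "drive_tool", "payload": {"moves": [{"x": 0.5, "y": 0, "z": 0, "rx": 0, "ry": 0, "rz": 0, "fingers": 1}, {"x": 1, "y": 0, "z": 0, "rx": 0, "ry": 0, "rz": 0, "fingers": 1}, {"x": 1.5, "y": 0, "z": 0, "rx": 0, "ry": 0, "rz": 0, "fingers": 1}, {"x": 2, "y": 0, "z": 0, "rx": 0, "ry": 0, "rz": 0, "fingers": 1}, {"x": 2.5, "y": 0, "z": 0, "rx": 0, "ry": 0, "rz": 0, "fingers": 1}, {"x": 3, "y": 0, "z": 0, "rx": 0, "ry": 0, "rz": 0, "fingers": 1}, {"x": 3, "y": 0, "z": 0, "rx": 0, "ry": 0, "rz": 0, "fingers": 1}]}}

```text
time_s: 20.35
tool_pos: [0.5151, -0.0122, 0.1547]
tool_rot: [-180.0, 0.5, -176.9]
force: [2.7, -3.8, 10.8]
grip_width: 0.0168
grasp_force: 45.0
```

Emit:
{"api": "drive_tool", "payload": {"moves": [{"x": 0.5, "y": 0, "z": -0.1, "rx": 0, "ry": 0, "rz": 0, "fingers": 1}, {"x": 1, "y": 0, "z": -0.1, "rx": 0, "ry": 0, "rz": 0, "fingers": 1}, {"x": 1.5, "y": 0, "z": -0.1, "rx": 0, "ry": 0, "rz": 0, "fingers": 1}, {"x": 2, "y": 0, "z": -0.1, "rx": 0, "ry": 0, "rz": 0, "fingers": 1}, {"x": 2.5, "y": 0, "z": -0.1, "rx": 0, "ry": 0, "rz": 0, "fingers": 1}, {"x": 3, "y": 0, "z": -0.1, "rx": 0, "ry": 0, "rz": 0, "fingers": 1}, {"x": 3, "y": 0, "z": -0.1, "rx": 0, "ry": 0, "rz": 0, "fingers": 1}]}}

```text
time_s: 21.22
tool_pos: [0.5121, -0.0123, 0.1548]
tool_rot: [-180.0, 0.5, -176.9]
force: [2.3, -3.6, 11.0]
grip_width: 0.0168
grasp_force: 45.0
```

Emit:
{"api": "drive_tool", "payload": {"moves": [{"x": 0.4, "y": 0, "z": 0, "rx": 0, "ry": 0, "rz": 0, "fingers": 1}, {"x": 0.8, "y": 0, "z": 0, "rx": 0, "ry": 0, "rz": 0, "fingers": 1}, {"x": 1.2, "y": 0, "z": 0, "rx": 0, "ry": 0, "rz": 0, "fingers": 1}, {"x": 1.6, "y": 0, "z": 0, "rx": 0, "ry": 0, "rz": 0, "fingers": 1}, {"x": 1.6, "y": 0, "z": 0, "rx": 0, "ry": 0, "rz": 0, "fingers": 1}]}}

```text
time_s: 21.85
tool_pos: [0.5106, -0.0124, 0.1548]
tool_rot: [-180.0, 0.5, -176.9]
force: [3.0, -3.9, 10.8]
grip_width: 0.0167
grasp_force: 45.0
```

Emit:
{"api": "drive_tool", "payload": {"moves": [{"x": 0.4, "y": 0, "z": 0, "rx": 0, "ry": 0, "rz": 0, "fingers": 1}, {"x": 0.8, "y": 0, "z": 0, "rx": 0, "ry": 0, "rz": 0, "fingers": 1}, {"x": 1.2, "y": 0, "z": 0, "rx": 0, "ry": 0, "rz": 0, "fingers": 1}, {"x": 1.2, "y": 0, "z": 0, "rx": 0, "ry": 0, "rz": 0, "fingers": 1}]}}

```text
time_s: 22.35
tool_pos: [0.5094, -0.0125, 0.1549]
tool_rot: [-180.0, 0.5, -176.9]
force: [2.0, -4.2, 11.2]
grip_width: 0.0168
grasp_force: 45.0
```

Emit:
{"api": "drive_tool", "payload": {"moves": [{"x": 0.4, "y": 0, "z": 0, "rx": 0, "ry": 0, "rz": 0, "fingers": 1}, {"x": 0.8, "y": 0, "z": 0, "rx": 0, "ry": 0, "rz": 0, "fingers": 1}, {"x": 0.8, "y": 0, "z": 0, "rx": 0, "ry": 0, "rz": 0, "fingers": 1}]}}

```text
time_s: 22.72
tool_pos: [0.5088, -0.0125, 0.1549]
tool_rot: [-180.0, 0.6, -176.9]
force: [3.3, -2.6, 11.8]
grip_width: 0.0167
grasp_force: 45.0
```

Emit:
{"api": "drive_tool", "payload": {"moves": [{"x": 0.4, "y": 0, "z": 0, "rx": 0, "ry": 0, "rz": 0, "fingers": 1}, {"x": 0.8, "y": 0, "z": 0, "rx": 0, "ry": 0, "rz": 0, "fingers": 1}, {"x": 0.8, "y": 0, "z": 0, "rx": 0, "ry": 0, "rz": 0, "fingers": 1}]}}

```text
time_s: 23.1
tool_pos: [0.5087, -0.0125, 0.1549]
tool_rot: [-180.0, 0.7, -176.9]
force: [4.3, -2.9, 8.8]
grip_width: 0.0169
grasp_force: 45.0
```

Emit:
{"api": "drive_tool", "payload": {"moves": [{"x": 0.4, "y": 0, "z": 0, "rx": 0, "ry": 0, "rz": 0, "fingers": 1}, {"x": 0.4, "y": 0, "z": 0, "rx": 0, "ry": 0, "rz": 0, "fingers": 1}]}}

```text
time_s: 23.35
tool_pos: [0.5086, -0.0125, 0.155]
tool_rot: [-180.0, 0.7, -176.8]
force: [5.4, -3.7, 9.1]
grip_width: 0.017
grasp_force: 45.0
```

The x force is rising with no motion, so the bolt is at the keeper's bottom. I'll seat it lightly, ease off, open and rise.

Emit:
{"api": "drive_tool", "payload": {"moves": [{"x": 0.5, "y": 0, "z": 0, "rx": 0, "ry": 0, "rz": 0, "fingers": 1}, {"x": 0.5, "y": 0, "z": -0.4, "rx": 0, "ry": 0, "rz": 0, "fingers": 1}, {"x": 0.2, "y": 0, "z": -0.8, "rx": 0, "ry": 0, "rz": 0, "fingers": 1}, {"x": 0, "y": 0, "z": -0.8, "rx": 0, "ry": 0, "rz": 0, "fingers": 1}, {"x": 0, "y": 0, "z": -0.8, "rx": 0, "ry": 0, "rz": 0, "fingers": 0}, {"x": 0, "y": 0, "z": -0.8, "rx": 0, "ry": 0, "rz": 0, "fingers": 0}, {"x": 0, "y": 0, "z": -0.8, "rx": 0, "ry": 0, "rz": 0, "fingers": 0}, {"x": 0, "y": 0, "z": -0.8, "rx": 0, "ry": 0, "rz": 0, "fingers": 0}, {"x": 0, "y": 0, "z": -15, "rx": 0, "ry": 0, "rz": 0, "fingers": 0}, {"x": 0, "y": 0, "z": -35, "rx": 0, "ry": 0, "rz": 0, "fingers": 0}, {"x": 0, "y": 30, "z": -60, "rx": 0, "ry": 0, "rz": 0, "fingers": 1}, {"x": 0, "y": 80, "z": -60, "rx": 0, "ry": 0, "rz": 0, "fingers": 1}, {"x": 0, "y": 120, "z": -60, "rx": 0, "ry": 0, "rz": 0, "fingers": 1}, {"x": 0, "y": 120, "z": -60, "rx": 0, "ry": 0, "rz": 0, "fingers": 1}, {"x": 0, "y": 120, "z": -60, "rx": 0, "ry": 0, "rz": 0, "fingers": 1}]}}

```text
time_s: 25.22
tool_pos: [0.4972, 0.1069, 0.2123]
tool_rot: [-180.0, 0.0, -176.9]
force: [0.2, -1.3, 0.7]
grip_width: 0.0032
grasp_force: 0.0
```

Run:
```python
from h import *
import cv2
o=sensors.get_obs(); print(o["time_s"],o["tool_pos"],o["force"],o["grip_width"],o["tool_rot"])
s=cam("scene"); t=cam("top"); 
S=cv2.resize(s["image"][155:280,240:340,::-1],(480,600),interpolation=cv2.INTER_CUBIC)
T=cv2.resize(t["image"][220:330,310:370,::-1],(320,587),interpolation=cv2.INTER_CUBIC)
im=np.zeros((600,800,3),np.uint8); im[:,:480]=S; im[:587,480:]=T; im=cv2.convertScaleAbs(im,alpha=1.4)
for i in range(0,60,10): cv2.putText(im,str(310+i),(480+int(i*5.333),14),0,.33,(0,0,255)); cv2.line(im,(480+int(i*5.333),0),(480+int(i*5.333),5),(0,0,255))
for i in range(10,110,10): cv2.putText(im,str(220+i)+"-",(482,int(i*5.333)+3),0,.33,(0,0,255))
cv2.imwrite("pics/c3.png",im)
# knob centre world when home, rel moves: push start at +y side
for y,z in ((40,205),(40,156),(16,156)): print(y,z,rel(ch(P,[-80,y,z])[0],180+np.degrees(P[2])))
print(ch(P,[[-80,0,150]]))
```

```text
25.225 [0.49720439 0.10686379 0.2123053 ] [ 0.15121329 -1.29104526  0.71022843] 0.0031746120072455317 [-1.79972407e+02  4.35971986e-02 -1.76864471e+02]
40 205 (array([ -6. , -78.8,   7.1]), array([-0.   ,  0.001, -0.002]))
40 156 (array([ -6. , -78.7,  56.1]), array([-0.   ,  0.001, -0.002]))
16 156 (array([  -6.1, -102.7,   56.1]), array([-0.   ,  0.001, -0.002]))
[[ 0.50963108 -0.01209139  0.15      ]]
```

View pics/c3.png

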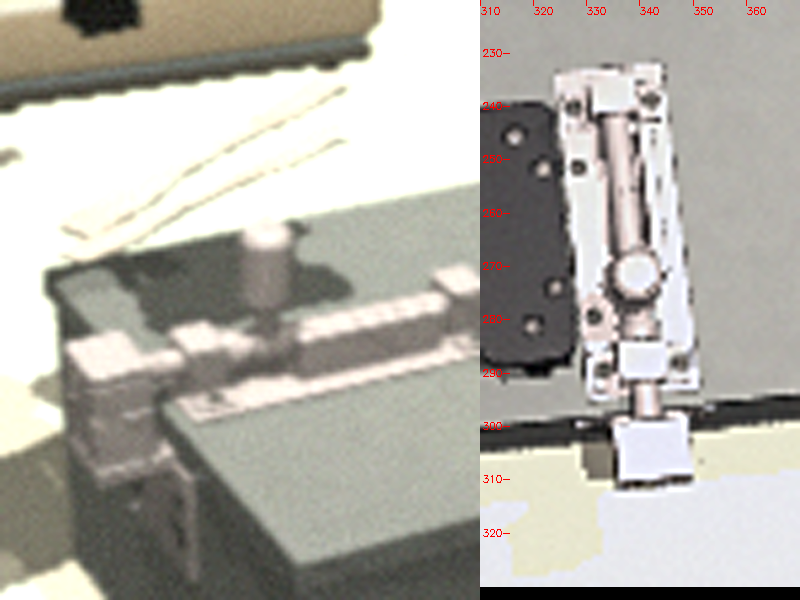

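The bolt's nose now spans into the keeper at about (340,297) in the top view, and the knob is upright at (338,272) clear of the rail's end. Next I'll push it over to the right with closed fingers.

Emit:
{"api": "drive_tool", "payload": {"moves": [{"x": -3, "y": -40, "z": 0, "rx": 0, "ry": 0, "rz": 0, "fingers": 1}, {"x": -6, "y": -76, "z": 15, "rx": 0, "ry": 0, "rz": 0, "fingers": 1}, {"x": -6, "y": -79, "z": 35, "rx": 0, "ry": 0, "rz": 0, "fingers": 1}, {"x": -6, "y": -82, "z": 44, "rx": 0, "ry": 0, "rz": 0, "fingers": 1}, {"x": -6, "y": -87, "z": 44, "rx": 0, "ry": 0, "rz": 0, "fingers": 1}, {"x": -6, "y": -92, "z": 44, "rx": 0, "ry": 0, "rz": 0, "fingers": 1}, {"x": -6, "y": -96, "z": 44, "rx": 0, "ry": 0, "rz": 0, "fingers": 1}, {"x": -6, "y": -100, "z": 44, "rx": 0, "ry": 0, "rz": 0, "fingers": 1}, {"x": -6, "y": -104, "z": 44, "rx": 0, "ry": 0, "rz": 0, "fingers": 1}, {"x": -6, "y": -108, "z": 44, "rx": 0, "ry": 0, "rz": 0, "fingers": 1}, {"x": -6, "y": -112, "z": 44, "rx": 0, "ry": 0, "rz": 0, "fingers": 1}, {"x": -6, "y": -115, "z": 44, "rx": 0, "ry": 0, "rz": 0, "fingers": 1}, {"x": -6, "y": -115, "z": 44, "rx": 0, "ry": 0, "rz": 0, "fingers": 1}]}}

```text
time_s: 26.95
tool_pos: [0.5092, -0.0073, 0.1676]
tool_rot: [-180.0, 0.0, -176.9]
force: [-0.0, 0.9, -0.5]
grip_width: 0.0003
grasp_force: 0.0
```

Emit:
{"api": "drive_tool", "payload": {"moves": [{"x": 0, "y": -4, "z": 0, "rx": 0, "ry": 0, "rz": 0, "fingers": 1}, {"x": 0, "y": -8, "z": 0, "rx": 0, "ry": 0, "rz": 0, "fingers": 1}, {"x": 0, "y": -12, "z": 0, "rx": 0, "ry": 0, "rz": 0, "fingers": 1}, {"x": 0, "y": -16, "z": 0, "rx": 0, "ry": 0, "rz": 0, "fingers": 1}, {"x": 0, "y": -20, "z": 0, "rx": 0, "ry": 0, "rz": 0, "fingers": 1}, {"x": 0, "y": -22, "z": 3, "rx": 0, "ry": 0, "rz": 0, "fingers": 1}, {"x": 0, "y": -24, "z": 6, "rx": 0, "ry": 0, "rz": 0, "fingers": 1}, {"x": 0, "y": -25, "z": 9, "rx": 0, "ry": 0, "rz": 0, "fingers": 1}, {"x": 0, "y": -25, "z": 9, "rx": 0, "ry": 0, "rz": 0, "fingers": 1}]}}

```text
time_s: 28.08
tool_pos: [0.5103, -0.0318, 0.1582]
tool_rot: [180.0, -0.0, -176.8]
force: [-0.3, -1.1, 0.2]
grip_width: 0.0007
grasp_force: 0.0
```

Emit:
{"api": "drive_tool", "payload": {"moves": [{"x": 0, "y": 0, "z": 1, "rx": 0, "ry": 0, "rz": 0, "fingers": 1}, {"x": 0, "y": 0, "z": 2, "rx": 0, "ry": 0, "rz": 0, "fingers": 1}, {"x": 0, "y": 0, "z": 3, "rx": 0, "ry": 0, "rz": 0, "fingers": 1}, {"x": 0, "y": 0, "z": 3, "rx": 0, "ry": 0, "rz": 0, "fingers": 1}]}}

```text
time_s: 28.58
tool_pos: [0.5106, -0.0318, 0.1556]
tool_rot: [180.0, 0.0, -176.8]
force: [-0.9, -0.2, -0.1]
grip_width: 0.0003
grasp_force: 0.2
```

Emit:
{"api": "drive_tool", "payload": {"moves": [{"x": 0, "y": 0, "z": 1, "rx": 0, "ry": 0, "rz": 0, "fingers": 1}, {"x": 0, "y": 0, "z": 2, "rx": 0, "ry": 0, "rz": 0, "fingers": 1}, {"x": 0, "y": 0, "z": 2, "rx": 0, "ry": 0, "rz": 0, "fingers": 1}]}}

```text
time_s: 28.95
tool_pos: [0.5109, -0.0319, 0.1543]
tool_rot: [180.0, 0.0, -176.8]
force: [-1.3, -0.4, 4.7]
grip_width: 0.0005
grasp_force: 2.3
```

Emit:
{"api": "drive_tool", "payload": {"moves": [{"x": 0, "y": 0, "z": 1, "rx": 0, "ry": 0, "rz": 0, "fingers": 1}, {"x": 0, "y": 0, "z": 1, "rx": 0, "ry": 0, "rz": 0, "fingers": 1}]}}

```text
time_s: 29.2
tool_pos: [0.5112, -0.0319, 0.1539]
tool_rot: [180.0, 0.1, -176.8]
force: [-1.7, -0.9, 8.0]
grip_width: 0.0007
grasp_force: 3.8
```

A firm stop at the expected flat height. I'll back away and check.

Emit:
{"api": "drive_tool", "payload": {"moves": [{"x": 0, "y": 0, "z": -3, "rx": 0, "ry": 0, "rz": 0, "fingers": 1}, {"x": 0, "y": 0, "z": -25, "rx": 0, "ry": 0, "rz": 0, "fingers": 1}, {"x": 0, "y": 30, "z": -70, "rx": 0, "ry": 0, "rz": 0, "fingers": 1}, {"x": 0, "y": 80, "z": -90, "rx": 0, "ry": 0, "rz": 0, "fingers": 1}, {"x": 0, "y": 135, "z": -90, "rx": 0, "ry": 0, "rz": 0, "fingers": 1}, {"x": 0, "y": 170, "z": -90, "rx": 0, "ry": 0, "rz": 0, "fingers": 1}, {"x": 0, "y": 170, "z": -90, "rx": 0, "ry": 0, "rz": 0, "fingers": 1}, {"x": 0, "y": 170, "z": -90, "rx": 0, "ry": 0, "rz": 0, "fingers": 1}]}}

```text
time_s: 30.2
tool_pos: [0.5012, 0.137, 0.2423]
tool_rot: [-179.9, -0.0, -176.9]
force: [0.1, 0.1, -0.5]
grip_width: 0.0005
grasp_force: 0.0
```

Run:
```python
from h import *
import cv2
o=sensors.get_obs(); print(o["time_s"],o["tool_pos"],o["force"])
s=cam("scene"); t=cam("top"); 
S=cv2.resize(s["image"][155:280,240:340,::-1],(480,600),interpolation=cv2.INTER_CUBIC)
T=cv2.resize(t["image"][220:330,310:370,::-1],(320,587),interpolation=cv2.INTER_CUBIC)
im=np.zeros((600,800,3),np.uint8); im[:,:480]=S; im[:587,480:]=T; cv2.imwrite("pics/c4.png",cv2.convertScaleAbs(im,alpha=1.4))
```

```text
30.2 [0.5011827  0.13696528 0.24226459] [ 0.12385245  0.13335827 -0.50807138]
```

View pics/c4.png

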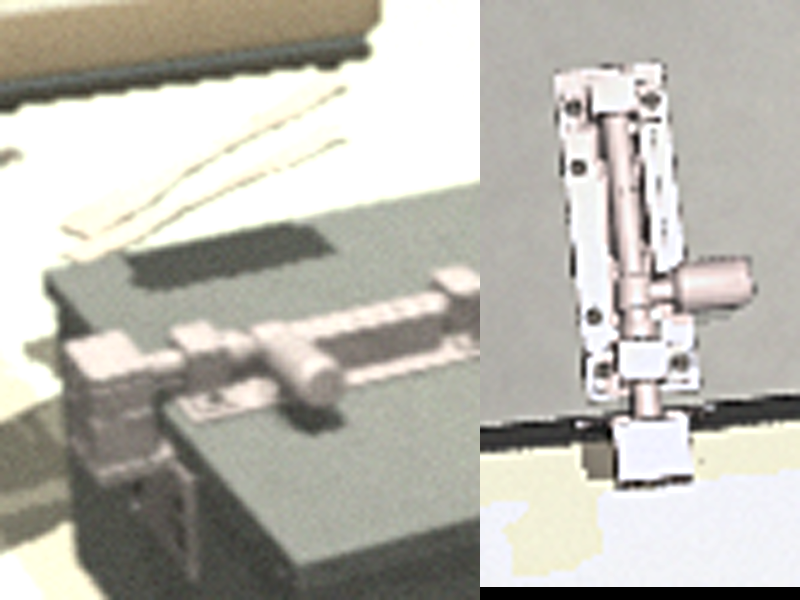

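The handle lies flat to the right, with the knob at crop pixels (712,283) in the top view and past the rail's end. The nose is in the keeper at (648,405). I'm handing in.

```bash
python3 -c "
from cell import workorder; print(workorder.sign_off())"
```

```text
the job is handed in; nothing more can be done
None
```

The chest is locked: I lowered the lid gently onto the seal, slid the bolt home to the bottom of the keeper and turned the handle down flat. The arm did not go near the things beside the chest, and I handed the job in at about 30 s on the robot's clock.

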